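# Tighten a leak-test pot's lid crisscross in two passes

### The arm

A 6-joint arm with a two-finger parallel gripper is mounted at the origin on a cart in front of the work surface, level with it; the furniture and walls round the work are solid. World frame = base frame: x ahead of the robot, y to its left, z up, the work surface at z = 0. Lengths are in m, angles in rad, forces in N, time in s.
With the tool pointing down it reaches from about 0.225 to 0.875 m from the base axis. Payload 3.4 kg.
Tool frame: the origin (TCP) lies midway between the tips of the shut fingers; the grasp point (between the pads) lies 19 mm behind it (pinch_z is the distance from the TCP to the grasp point, in m); z points along the fingers, y is the line along which they close (so a half turn about z gives the same grasp; the last joint's range is limited). The gripper opens to 85 mm and grips with 20 to 120 N. Pads are 22 mm wide; open, the fingers measure 114 mm over their backs; the gripper's body (76 mm by 85 mm) begins 54 mm behind the grasp point. The pads swing forward as they close: fully open they stand 13 mm farther back than shut.
Start: joints at [1.022, 0.276, 1.505, -0, 1.361, -0.121], TCP at [0.239, 0.523, 0.231] pointing down, gripper open.
Joint ranges: [-2.89, 2.89], [-0.75, 2.08], [0.22, 2.7], [-1.18, 4.32], [0.11, 2.71], [-2.7, 2.7]. Speed limits (rad/s): [2.57, 2.57, 3.14, 3.14, 3.14, 3.14].

### API

Orientations are given as a unit quaternion [w, x, y, z].
In Python, from rig import get_state, get_image, sign_off, pinch_z gives the robot as it stands.
- The arm moves only by the tool send_rows, never from a script. Its argument "steps" is one flat list of numbers, 5 for each row, row after row: the gripper's target within -1 to 1 (fully open at 1, half-way at 0, shut at -1), then the shift along the tool's x, y, z in cm, then the turn about the tool's z in degrees. In form: [gripper, x, y, z, roll, gripper, x, y, z, roll, ...]. A call has 1 to 12 rows; each row shifts and turns the commanded pose from where the row before left it, along the tool's axes as they then stand; what a row does not reach is not made up. A row lasts 1/10 s, in which the tool goes at most 50 mm and 8.59 degrees, less where a joint would pass 70% of its speed; a pose out of reach is approached as far as the arm can. A call is refused whole if a number of a shift passes 5 or a number of a turn 8.59, either way. A call with a gripper value outside its range is refused whole. The fingers move at their own pace and stop on an object; "newtons" is the grip in N (left out, the last holds). Time passes only in rows, so rows that do not move let the fingers close. It gives the time, the measured TCP pose, the force, the opening and the grip force at its end, in the units of the state.
- get_state(): the state, without advancing time (a new reading comes with each control period).
- get_image(name): name is "scene" or "top" or "wrist"; returns a dict with "color" (384x512x3 uint8, red, green, blue), "mtx" (3x3 intrinsics, pixels), "T" (4x4, takes a point from camera to world coordinates); the wrist camera has in their place "mount" (4x4, takes a point from camera to tool coordinates, whose origin is the TCP and whose axes are the flange's). Camera axes: x right, y down, z forward; pixel columns grow to the right and rows downward; lengths in m; the calibration is good to about 2 mm. A picture is of the moment at which its call begins: read the wrist's pose just before it. There is no depth.
- sign_off(): hands the job in; it is judged then, once.
The state is a dict: "clock": time; "qpos": joint angles; "qd": joint speeds; "effort": joint torques, N m; "position": TCP position; "ee_rot": TCP orientation; "contact_force": force on the tool from outside, world axes, zero at the start; "moment": the same for the moment, N m; "width": finger opening in m; "gripper_force": force on a finger pad.
Only numpy, scipy, OpenCV 4.12 (cv2) and the standard library are available. Lean on these libraries where they do the work, as an engineer would, in place of code of your own. Each camera call takes 0.05 s, during which the arm holds its last target. There are 200 camera calls.

### The job

Tighten the four lever bolts of the leak-test pot's lid crisscross, each bolt followed by the one opposite it, in two passes: first turn all four until they need about 0.8 N m, and only when all four are there turn them all on to about 1.1 N m, again crisscross. Never let a bolt reach 1.25 N m, and leave the bottle, pen, spanner and tape measure beside the pot where they are.

Things in the scene. Friction and masses are not known exactly. Their poses are not given: they have to be found in the camera images.
- pot: Round aluminium leak-test pot fixed to the worktop, 148 mm across, its lid already laid on; origin on the worktop under its centre, z up. Lid top 68 mm above the origin; a short blanked port in the middle of the lid stands up to 88 mm. Four identical bolts with levers stand on a 58 mm radius circle, at the pot's own +x, +y, -x, -y sides; levers start about 1.05 rad counterclockwise of straight outward.
- lever_1: Lever of bolt 1 (pot's +x side, opposite bolt 3): black arm, at its end an upright round knob (14 mm across, from 10 to 48 mm above the origin, axis 50 mm along x) to push or pull round. Origin on the bolt axis, at the underside of the bolt's steel flange, 73 mm above the worktop; x along the arm, z up. Clockwise from above tightens.
- lever_2: Lever of bolt 2 (pot's +y side, opposite bolt 4): black arm, at its end an upright round knob (14 mm across, from 10 to 48 mm above the origin, axis 50 mm along x) to push or pull round. Origin on the bolt axis, at the underside of the bolt's steel flange, 73 mm above the worktop; x along the arm, z up. Clockwise from above tightens.
- lever_3: Lever of bolt 3 (pot's -x side, opposite bolt 1): black arm, at its end an upright round knob (14 mm across, from 10 to 48 mm above the origin, axis 50 mm along x) to push or pull round. Origin on the bolt axis, at the underside of the bolt's steel flange, 73 mm above the worktop; x along the arm, z up. Clockwise from above tightens.
- lever_4: Lever of bolt 4 (pot's -y side, opposite bolt 2): black arm, at its end an upright round knob (14 mm across, from 10 to 48 mm above the origin, axis 50 mm along x) to push or pull round. Origin on the bolt axis, at the underside of the bolt's steel flange, 73 mm above the worktop; x along the arm, z up. Clockwise from above tightens.
- lid_mid (a point): Top of the blanked port in the middle of the lid, z up. All four bolts behave alike: a locking thread turns at a steady 0.55 N m until, after an unknown 0.1 to 0.9 rad that differs from bolt to bolt, the bolt seats; then the torque needed to turn it on rises by 1.0 N m per rad. A bolt stays where it is left. Torque = push on the knob, square to the arm, x 0.05 m. The knobs do not spin.
- threadlock: Small red dropper bottle standing on the worktop, 34x32x98 mm, bystander; origin at the middle of its underside
- marker_1: Marker pen lying on the worktop, 15x130x15 mm, bystander; origin at its underside, long axis y
- spanner_1: Steel spanner lying on the worktop, 30x137x8 mm, bystander; origin at its underside, long axis y
- tape_measure: Yellow tape measure standing on the worktop, 36x80x62 mm, bystander; origin at its underside

How it is judged:
By the outcome, as a careful person would: the job done as asked, in the order asked, and still so for the second after the job is handed in, with the robot touching nothing.
It also fails if it takes over 72 s, if anything falls off the work surface, if the arm or the gripper's body presses on something with over 40 N, if the wrist force passes 120 N, or if a joint passes its speed limit or range.

## Working session

There is one attempt and no reset: what is moved stays moved. The work goes in short steps, Python scripts to look and compute and a tool call to move; the robot and the scene stay as the last step left them, time stands still between calls to the robot, and variables do not carry over. Pictures are saved under pics/ and viewed, at most 10 in all, crops included, and the job is handed in when it is done.

Besides the shell and the picture viewer there is one more tool, called after ">>>" as name(argument=value, ...) on one line, values as JSON. send_rows: Moves the arm, as the interface text tells. Its arguments: {"type":"object","properties":{"steps":{"type":"array"},"newtons":{"type":"number"}},"required":["steps"]}

```bash
ls; mkdir -p pics; python3 - <<'E'
from rig import get_state,get_image,pinch_z
import cv2
s=get_state();print(s,pinch_z)
for n in("top","scene"):
    i=get_image(n);cv2.imwrite(f"pics/{n}0.png",cv2.resize(i["color"][:,:,::-1],None,fx=1.5,fy=1.5,interpolation=cv2.INTER_CUBIC));print(n,i["mtx"],i["T"])
E
```

```text
pics
{'clock': 0.0, 'qpos': array([ 1.02202932e+00,  2.76636111e-01,  1.50613309e+00, -1.36233324e-05,
        1.36069213e+00, -1.20949346e-01]), 'qd': array([-0.0013804 , -0.0001943 ,  0.0014838 , -0.00218253,  0.0016974 ,
       -0.00170037]), 'effort': array([-7.46459391e-04, -4.16766357e+01, -2.45808363e+01,  1.27949500e-05,
        1.09733711e-02,  2.76108966e-05]), 'position': array([0.23826776, 0.52273583, 0.23041628]), 'ee_rot': array([-3.00766204e-04,  2.12279767e-01,  9.77208487e-01, -8.84632090e-04]), 'contact_force': array([ 0.29137501,  0.9796573 , -0.00918838]), 'moment': array([ 0.0412809 , -0.02213822, -0.02163469]), 'gripper_force': 0.0, 'width': 0.08523756550468173} 0.0187
top [[453.86567621   0.         254.74348997]
 [  0.         453.86567621 194.00642739]
 [  0.           0.           1.        ]] [[ 1.56794413e-02 -9.84945444e-01  1.72152920e-01  4.69516253e-01]
 [-9.99872101e-01 -1.59880000e-02 -4.05870630e-04  1.77185722e-01]
 [ 3.15214132e-03 -1.72124538e-01 -9.85070154e-01  9.17593490e-01]
 [ 0.00000000e+00  0.00000000e+00  0.00000000e+00  1.00000000e+00]]
scene [[368.82580969   0.         257.45038187]
 [  0.         368.82580969 183.76005231]
 [  0.           0.           1.        ]] [[ 0.3156095  -0.64979431  0.6914897   0.01754941]
 [-0.94866372 -0.20019197  0.24486797 -0.01741065]
 [-0.02068313 -0.73327385 -0.67961877  0.6893743 ]
 [ 0.          0.          0.          1.        ]]
```

View pics/top0.png

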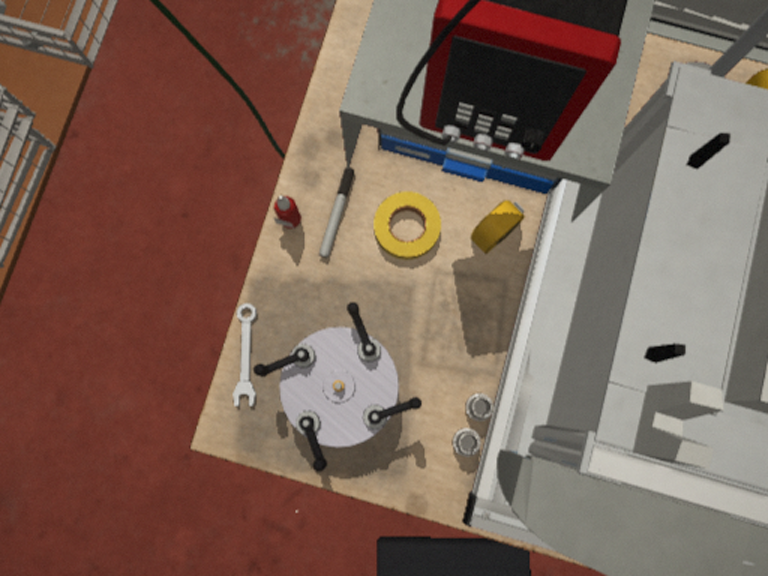

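View pics/scene0.png

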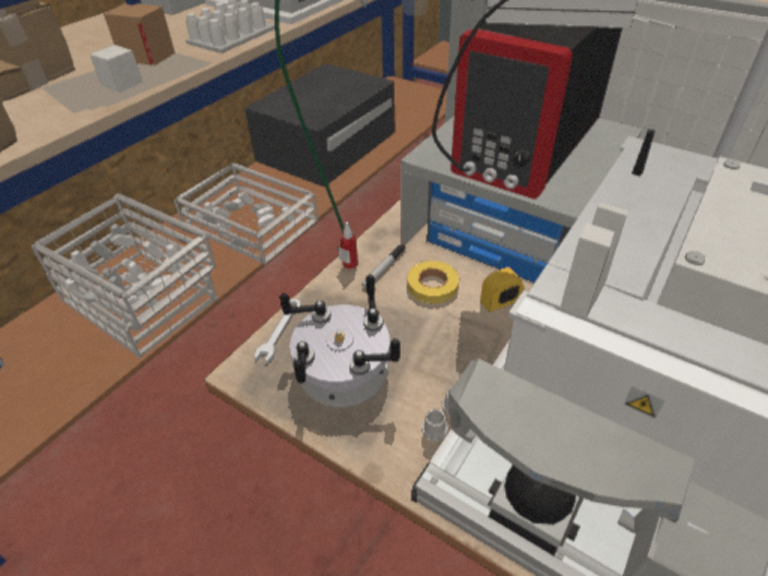

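Top view (1.5x): pot centre about (339,387), with the knobs at (352,309), (416,403), (320,464) and (260,370). I'll enlarge both views to read the points more exactly.

```bash
python3 - <<'E'
import cv2
a=cv2.imread("pics/top0.png");b=cv2.imread("pics/scene0.png")
# crops in 1.5x pixels
c=a[285:485,235:435];d=b[265:415,255:405]
cv2.imwrite("pics/c1.png",cv2.resize(c,(600,600),interpolation=cv2.INTER_CUBIC))
cv2.imwrite("pics/c2.png",cv2.resize(d,(600,600),interpolation=cv2.INTER_CUBIC))
E
```

```text
(no output)
```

View pics/c1.png

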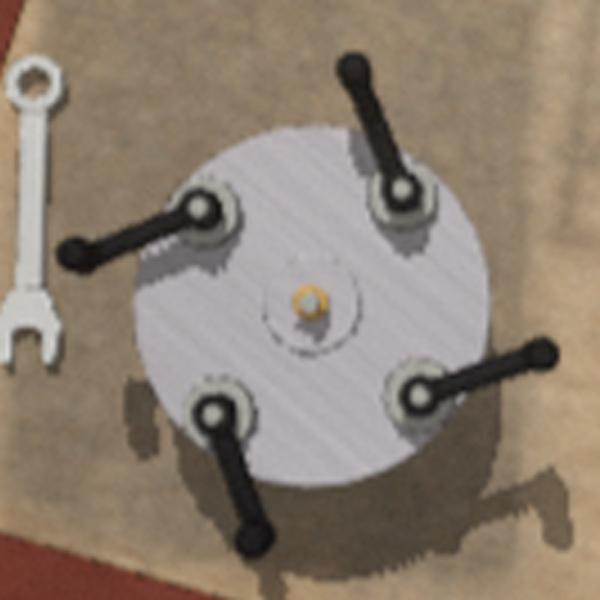

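View pics/c2.png

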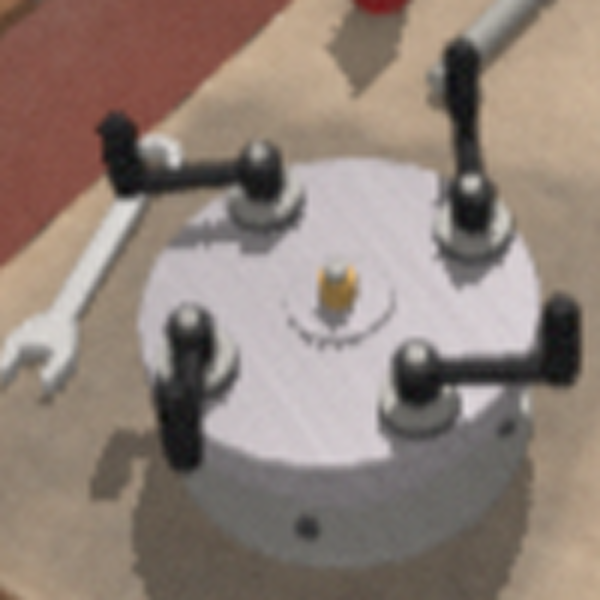

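```bash
cat > geo.py <<'E'
import numpy as np
from scipy.optimize import least_squares
K={'top':np.array([[453.86567621,0,254.74348997],[0,453.86567621,194.00642739],[0,0,1]]),'scene':np.array([[368.82580969,0,257.45038187],[0,368.82580969,183.76005231],[0,0,1]])}
T={'top':np.array([[1.56794413e-02,-9.84945444e-01,1.72152920e-01,4.69516253e-01],[-9.99872101e-01,-1.59880000e-02,-4.05870630e-04,1.77185722e-01],[3.15214132e-03,-1.72124538e-01,-9.85070154e-01,9.17593490e-01]]),'scene':np.array([[.3156095,-.64979431,.6914897,.01754941],[-.94866372,-.20019197,.24486797,-.01741065],[-.02068313,-.73327385,-.67961877,.6893743]])}
def at_z(cam,p,z):
    d=T[cam][:,:3]@np.linalg.solve(K[cam],[*p,1]);o=T[cam][:,3];return (o+d*(z-o[2])/d[2])[:2]
c1=lambda u,v:((235+u/3)/1.5,(285+v/3)/1.5)
c2=lambda u,v:((255+u/4)/1.5,(265+v/4)/1.5)
E
python3 - <<'E'
from geo import *
k1=dict(back=(352,66),right=(545,352),front=(252,540),left=(72,253))
k2=dict(back=(462,50),right=(562,306),front=(178,380),left=(118,125))
C=[at_z('top',c1(310,301),.088),at_z('scene',c2(338,272),.088)];print('port',C)
M={}
for n in k1:
    a,b=at_z('top',c1(*k1[n]),.121),at_z('scene',c2(*k2[n]),.121);M[n]=(a,b);print(n,a,b,(a+b)/2)
for j in (0,1):
  P=[M[n][j] for n in('right','back','left','front')]  # ccw from above
  def f(p):
    r=[]
    for i,q in enumerate(P):
        t=p[2]+i*np.pi/2; r+=list(p[:2]+.058*np.array([np.cos(t),np.sin(t)])+.05*np.array([np.cos(t+p[3]),np.sin(t+p[3])])-q)
    return r
  s=least_squares(f,[*C[j],-1.5,1.05]);print(s.x,np.round(np.array(s.fun)*1000,1))
# bearing of bystanders
for n,p in dict(spanA=(247,312),spanB=(244,400),bottle=(290,215),pen1=(349,172),cupA=(479,406),cupB=(466,441),machEdge=(500,440)).items(): print(n,at_z('top',(p[0]/1.5,p[1]/1.5),0.02))
E
```

```text
port [array([0.49802797, 0.22789292]), array([0.49415927, 0.22520415])]
back [0.58896125 0.21177807] [0.58497688 0.20866755] [0.58696907 0.21022281]
right [0.47886654 0.13490879] [0.4764322  0.13448527] [0.47764937 0.13469703]
front [0.40681561 0.24544484] [0.40908493 0.24433054] [0.40795027 0.24488769]
left [0.5138861  0.31866428] [0.51005652 0.31543131] [0.51197131 0.3170478 ]
[ 0.49713238  0.227699   -2.24625508  1.06727169] [ 1.1  1.3 -0.4 -1.3  0.4  0.5 -1.2 -0.6]
[ 0.49513763  0.22572867 -2.2874846   1.14524375] [ 1.4  2.  -0.6 -0.3  2.4 -0.5 -3.2 -1.3]
spanA [0.59511857 0.35610761]
spanB [0.47951756 0.35424883]
bottle [0.72961157 0.30413762]
pen1 [0.79238586 0.22513631]
cupA [0.47661942 0.04843996]
cupB [0.43184859 0.06559891]
machEdge [0.43379147 0.02172657]
```

>>> send_rows(steps=[-0.43,0,0,0,8.5,-0.43,0,0,0,8.5,-0.43,0,0,0,8.5,-0.43,0,0,0,8.5,-0.43,0,0,0,8.5,-0.43,0,0,0,1.2,-0.43,-4,0.7,0,0,-0.43,-4,0.7,0,0,-0.43,-4,0.7,0,0,-0.43,-4,0.7,0,0,-0.43,-4,0.7,0,0,-0.43,-4,0.7,0,0], newtons=120)

```text
clock: 1.3
position: [0.3671, 0.3145, 0.2312]
ee_rot: [0.0, 0.559, 0.829, 0.0]
contact_force: [1.0, 0.8, -0.8]
width: 0.0242
gripper_force: 0.0
```

```bash
cat > nav.py <<'E'
import numpy as np
from rig import get_state
C=np.array([.496,.227]); B0=-2.26            # pot centre, angle of bolt A; B,C,D follow counterclockwise
BOLT={n:C+.058*np.array([np.cos(B0+i*np.pi/2),np.sin(B0+i*np.pi/2)]) for i,n in enumerate('ABCD')}
SG=dict(A=1,B=1,C=-1,D=-1)                   # psi = phi + SG*pi/2 ; push along -SG*tool y
def pose(s):
    w,x,y,z=s['ee_rot']; yv=np.array([2*(x*y-w*z),1-2*(x*x+z*z)]); return s['position'],np.arctan2(yv[1],yv[0])
def to(goal,psi=None):
    "tool-frame shift (cm) and turn (deg) still to go; shift is given in the frame AFTER the turn"
    s=get_state(); p,a=pose(s); psi=a if psi is None else psi
    d=np.array(goal)-p; y=np.array([np.cos(psi),np.sin(psi)]); x=np.array([-y[1],y[0]])
    print('at',np.round(p,4),'psi',round(a,3),'shift cm',np.round(np.array([d[:2]@x,d[:2]@y,-d[2]])*100,2),'turn deg',round(np.degrees(a-psi),1),'clock',round(s['clock'],2),'w',round(s['width'],4),'F',np.round(s['contact_force'],2))
def torque(n,bias=(0,0,0)):
    s=get_state(); p,a=pose(s); phi=a-SG[n]*np.pi/2; t=np.array([np.sin(phi),-np.cos(phi)]); r=np.array([np.cos(phi),np.sin(phi)])
    f=(s['contact_force']-bias)[:2]; rel=p[:2]-BOLT[n]
    print(n,'phi',round(phi,3),'rel radial/tang mm',np.round([rel@r*1e3,rel@t*1e3],1),'push',round(-f@t,2),'radial',round(f@r,2),'T',round(-f@t*.05,3),'w',round(s['width'],4),'clock',round(s['clock'],1))
E
python3 -c "
from nav import *
to([.478,.1347,.15],.38);print(BOLT)"
```

```text
at [0.3671 0.3145 0.2312] psi 0.383 shift cm [-20.81   3.63   8.12] turn deg 0.2 clock 1.3 w 0.0242 F [ 1.01  0.83 -0.75]
{'A': array([0.45911648, 0.18223835]), 'B': array([0.54076165, 0.19011648]), 'C': array([0.53288352, 0.27176165]), 'D': array([0.45123835, 0.26388352])}
```

>>> send_rows(steps=[-0.43,-4,0.6,0,0,-0.43,-4,0.7,0,0,-0.43,-4,0.7,1,0,-0.43,-4,0.7,2,0,-0.43,-3,0.6,2.5,0,-0.43,-1,0.2,2.5,0,-0.43,0,0,0,0,-0.43,0,0,0,0])

```text
clock: 2.1
position: [0.473, 0.1434, 0.1513]
ee_rot: [-0.001, 0.56, 0.828, -0.0]
contact_force: [-0.2, 0.8, -0.4]
width: 0.0242
gripper_force: 0.0
```

```bash
python3 -c "
from nav import *
to([.478,.1347,.098],.38)
from rig import get_image
import cv2
i=get_image('top');cv2.imwrite('pics/t1.png',cv2.resize(i['color'][170:340,140:310,::-1],(600,600),interpolation=cv2.INTER_CUBIC))
i=get_image('wrist');cv2.imwrite('pics/w1.png',i['color'][:,:,::-1]);print(i['mtx'],i['mount'])"
```

```text
at [0.473  0.1434 0.1513] psi 0.381 shift cm [-0.99  0.14  5.33] turn deg 0.1 clock 2.1 w 0.0242 F [-0.24  0.77 -0.42]
[[266.15316003   0.         259.47548027]
 [  0.         266.15316003 197.13083004]
 [  0.           0.           1.        ]] [[-2.40134597e-04 -9.51033166e-01 -3.09088757e-01  7.96102378e-02]
 [ 9.99999970e-01 -2.12668282e-04 -1.22553796e-04  1.72385724e-04]
 [ 5.08193493e-05 -3.09088777e-01  9.51033188e-01 -1.42467167e-01]
 [ 0.00000000e+00  0.00000000e+00  0.00000000e+00  1.00000000e+00]]
```

View pics/w1.png

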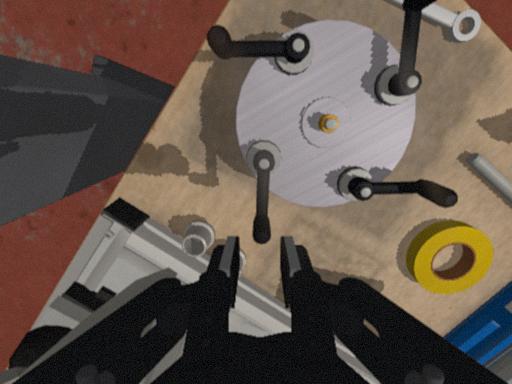

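```bash
cat >> nav.py <<'E'
MT=np.array([[-2.40134597e-04,-9.51033166e-01,-3.09088757e-01,7.96102378e-02],[1,-2.12668282e-04,-1.22553796e-04,1.72385724e-04],[5.08193493e-05,-3.09088777e-01,9.51033188e-01,-1.42467167e-01]])
KW=np.array([[266.15316003,0,259.47548027],[0,266.15316003,197.13083004],[0,0,1]])
def wpix(p,a,uv,z):
    y=np.array([np.cos(a),np.sin(a),0]);x=np.array([-y[1],y[0],0]);R=np.stack([x,y,[0,0,-1.]],1)
    o=p+R@MT[:,3];d=R@MT[:,:3]@np.linalg.solve(KW,[*uv,1]);return (o+d*(z-o[2])/d[2])[:2]
E
python3 -c "
from nav import *
p=np.array([.473,.1434,.1513]);a=.381
print(wpix(p,a,(262,233),.121),wpix(p,a,(262,228),.121))
for uv in [(228,40),(297,45),(413,0),(402,82),(435,192),(365,190),(263,160)]:print(uv,wpix(p,a,uv,.121),wpix(p,a,uv,.1))
print(wpix(p,a,(329,124),.088));to([.478,.1347,.098])"
```

```text
[0.47609361 0.14090953] [0.47463371 0.14452582]
(228, 40) [0.41251923 0.24637627] [0.40874656 0.24990252]
(297, 45) [0.4502499  0.25874421] [0.45106342 0.26377379]
(413, 0) [0.50044656 0.30248192] [0.50736153 0.31282787]
(402, 82) [0.51667295 0.26418404] [0.52556026 0.26987484]
(435, 192) [0.57358268 0.21287655] [0.58938741 0.21233088]
(365, 190) [0.52881853 0.19648012] [0.53918214 0.19394146]
(263, 160) [0.4570784 0.1897561] [0.45872194 0.18640012]
[0.49524183 0.22783398]
at [0.4738 0.1441 0.1525] psi 0.382 shift cm [-1.03  0.04  5.45] turn deg 0.0 clock 2.2 w 0.0243 F [-0.55  0.35  0.17]
```

>>> send_rows(steps=[-0.43,-0.4,0,1.8,0,-0.43,-0.4,0.1,1.8,0,-0.43,0,0,1.8,0,-0.43,0,0,0,0,-0.43,0,0,0,0])

```text
clock: 2.7
position: [0.4777, 0.137, 0.0984]
ee_rot: [0.001, 0.56, 0.828, 0.001]
contact_force: [0.3, 0.3, 0.0]
width: 0.0244
gripper_force: 0.0
```

```bash
python3 -c "
from nav import *
to([.477,.137,.098],.38);torque('A')"
```

```text
at [0.4777 0.137  0.0984] psi 0.382 shift cm [ 0.02 -0.06  0.04] turn deg 0.1 clock 2.7 w 0.0244 F [0.34 0.26 0.04]
A phi -1.189 rel radial/tang mm [48.9 -0.4] push 0.41 radial -0.12 T 0.02 w 0.0244 clock 2.7
```

>>> send_rows(steps=[-0.43,0,-0.25,0,0,-0.43,0,-0.25,0,0,-0.43,0.05,-0.35,0,4,-0.43,0.05,-0.35,0,4,-0.43,0.05,-0.35,0,4])

```text
clock: 3.2
position: [0.4677, 0.1349, 0.0989]
ee_rot: [0.003, 0.646, 0.764, 0.006]
contact_force: [9.2, 6.4, -7.0]
width: 0.0241
gripper_force: 5.0
```

```bash
python3 -c "
from nav import *
torque('A')"
```

```text
A phi -1.404 rel radial/tang mm [48.1 -0.6] push 10.14 radial -4.75 T 0.507 w 0.0241 clock 3.2
```

>>> send_rows(steps=[-0.43,0,0,0,0,-0.43,0,0,0,0])

```text
clock: 3.4
position: [0.467, 0.1345, 0.0988]
ee_rot: [0.003, 0.645, 0.765, 0.005]
contact_force: [8.0, 4.9, -5.0]
width: 0.0244
gripper_force: 4.1
```

```bash
python3 -c "
from nav import *
torque('A')"
```

```text
A phi -1.401 rel radial/tang mm [48.4  0.3] push 8.71 radial -3.48 T 0.436 w 0.0244 clock 3.4
```

```bash
cat >> nav.py <<'E'
START={n:B0+i*np.pi/2+1.07 for i,n in enumerate('ABCD')}
def lever(n,bias=np.zeros(3)):
    "lever angle turned so far and bolt torque, from pad contact"
    s=get_state(); p,a=pose(s); y=-SG[n]*np.array([np.cos(a),np.sin(a)]); x=np.array([y[1],-y[0]])  # y: push dir, x: along pad
    q=p[:2]-y*(s['width']/2-.007)-BOLT[n]                     # a point on the line of knob centres
    out=np.array([np.cos(a-SG[n]*np.pi/2),np.sin(a-SG[n]*np.pi/2)]); t=q@out; h=q@y
    k=y*h+out*np.sqrt(.05**2-h*h); c=k-.007*y; f=-(s['contact_force']-bias)[:2]
    T=-(c[0]*f[1]-c[1]*f[0]); phi=np.arctan2(k[1],k[0]); d=lambda b:(b+np.pi)%(2*np.pi)-np.pi
    print(n,'turned',round(d(START[n]-phi),3),'T',round(T,3),'| push',round(f@y,2),'along arm',round(f@out,2),'Fz',round(s['contact_force'][2],1),'knob off pad centre mm',round((out@k-p[:2]@out+BOLT[n]@out)*1e3,1),'tool lead rad',round(d(phi-a+SG[n]*np.pi/2),3),'z',round(p[2],4),'w',round(s['width'],4),'clk',round(s['clock'],1))
E
python3 -c "
from nav import *
lever('A')"
```

```text
A turned 0.112 T 0.475 | push 8.71 along arm 3.48 Fz -5.0 knob off pad centre mm 1.4 tool lead rad 0.099 z 0.0988 w 0.0244 clk 3.4
```

>>> send_rows(steps=[-0.43,0,-0.35,0,0,-0.43,0.05,-0.35,0,4,-0.43,0.05,-0.35,0,4])

```text
clock: 3.7
position: [0.4579, 0.1338, 0.0989]
ee_rot: [0.004, 0.697, 0.717, 0.006]
contact_force: [10.2, 2.5, -5.8]
width: 0.0244
gripper_force: 5.2
```

```bash
python3 -c "
from nav import *
lever('A')"
```

```text
A turned 0.299 T 0.536 | push 10.31 along arm 2.2 Fz -5.8 knob off pad centre mm 1.5 tool lead rad 0.054 z 0.0989 w 0.0244 clk 3.7
```

>>> send_rows(steps=[-0.43,0.05,-0.35,0,4,-0.43,0.05,-0.35,0,4])

```text
clock: 3.9
position: [0.4514, 0.1345, 0.0991]
ee_rot: [0.004, 0.745, 0.666, 0.007]
contact_force: [12.0, 3.3, -6.8]
width: 0.0246
gripper_force: 5.1
```

```bash
python3 -c "
from nav import *
lever('A')"
```

```text
A turned 0.434 T 0.623 | push 11.57 along arm 4.63 Fz -6.8 knob off pad centre mm 1.6 tool lead rad 0.059 z 0.0991 w 0.0246 clk 3.9
```

>>> send_rows(steps=[-0.43,0.05,-0.35,0,4])

```text
clock: 4.0
position: [0.4482, 0.1353, 0.0992]
ee_rot: [0.004, 0.768, 0.64, 0.007]
contact_force: [10.8, 2.6, -7.8]
width: 0.0243
gripper_force: 5.1
```

```bash
python3 -c "
from nav import *
lever('A')"
```

```text
A turned 0.505 T 0.553 | push 10.17 along arm 4.55 Fz -7.8 knob off pad centre mm 1.7 tool lead rad 0.057 z 0.0992 w 0.0243 clk 4.0
```

>>> send_rows(steps=[-0.43,0.03,-0.17,0,2])

```text
clock: 4.1
position: [0.4463, 0.1357, 0.0992]
ee_rot: [0.004, 0.779, 0.627, 0.007]
contact_force: [11.5, 2.0, -6.4]
width: 0.0246
gripper_force: 5.1
```

```bash
python3 -c "
from nav import *
lever('A')"
```

```text
A turned 0.542 T 0.582 | push 10.79 along arm 4.44 Fz -6.4 knob off pad centre mm 1.7 tool lead rad 0.054 z 0.0992 w 0.0246 clk 4.1
```

>>> send_rows(steps=[-0.43,0.03,-0.17,0,2])

```text
clock: 4.2
position: [0.445, 0.1362, 0.0992]
ee_rot: [0.004, 0.79, 0.614, 0.007]
contact_force: [11.4, 1.4, -6.5]
width: 0.0241
gripper_force: 5.1
```

```bash
python3 -c "
from nav import *
lever('A')"
```

```text
A turned 0.576 T 0.575 | push 10.71 along arm 4.17 Fz -6.5 knob off pad centre mm 1.9 tool lead rad 0.055 z 0.0992 w 0.0241 clk 4.2
```

>>> send_rows(steps=[-0.43,0.04,-0.26,0,3])

```text
clock: 4.3
position: [0.4428, 0.1371, 0.0992]
ee_rot: [0.004, 0.805, 0.593, 0.007]
contact_force: [10.5, 1.4, -6.5]
width: 0.0242
gripper_force: 5.1
```

>>> send_rows(steps=[-0.43,0.04,-0.26,0,3])

```text
clock: 4.4
position: [0.4404, 0.1381, 0.0992]
ee_rot: [0.004, 0.821, 0.571, 0.007]
contact_force: [11.5, 0.6, -6.6]
width: 0.0244
gripper_force: 5.1
```

>>> send_rows(steps=[-0.43,0.04,-0.26,0,3])

```text
clock: 4.5
position: [0.4381, 0.1393, 0.0992]
ee_rot: [0.003, 0.835, 0.55, 0.007]
contact_force: [11.3, 0.8, -7.3]
width: 0.0245
gripper_force: 5.1
```

>>> send_rows(steps=[-0.43,0.04,-0.26,0,3])

```text
clock: 4.6
position: [0.4358, 0.1405, 0.0992]
ee_rot: [0.003, 0.849, 0.528, 0.007]
contact_force: [10.9, -0.1, -6.7]
width: 0.0244
gripper_force: 5.1
```

```bash
sed -i "s/'clk',round/'gf',round(s['gripper_force'],2),'clk',round/" nav.py; python3 -c "
from nav import *
lever('A')"
```

```text
A turned 0.783 T 0.534 | push 9.76 along arm 4.77 Fz -6.7 knob off pad centre mm 2.2 tool lead rad 0.057 z 0.0992 w 0.0244 gf 5.05 clk 4.6
```

>>> send_rows(steps=[-0.43,0.04,-0.26,0,3])

```text
clock: 4.7
position: [0.4336, 0.1419, 0.0992]
ee_rot: [0.003, 0.863, 0.505, 0.007]
contact_force: [10.8, -1.4, -6.3]
width: 0.0248
gripper_force: 5.1
```

>>> send_rows(steps=[-0.43,0.04,-0.26,0,3])

```text
clock: 4.8
position: [0.4316, 0.1433, 0.0992]
ee_rot: [0.003, 0.876, 0.483, 0.007]
contact_force: [11.6, -1.0, -6.4]
width: 0.0244
gripper_force: 5.3
```

>>> send_rows(steps=[-0.43,0.04,-0.26,0,3])

```text
clock: 4.9
position: [0.4298, 0.1448, 0.0992]
ee_rot: [0.004, 0.888, 0.46, 0.007]
contact_force: [11.9, -2.3, -6.9]
width: 0.0244
gripper_force: 5.6
```

>>> send_rows(steps=[-0.43,0.04,-0.26,0,3])

```text
clock: 5.0
position: [0.428, 0.1464, 0.0992]
ee_rot: [0.004, 0.9, 0.436, 0.007]
contact_force: [12.5, -3.3, -6.7]
width: 0.0243
gripper_force: 5.9
```

```bash
python3 -c "
from nav import *
lever('A')"
```

```text
A turned 0.99 T 0.643 | push 11.85 along arm 5.19 Fz -6.7 knob off pad centre mm 2.5 tool lead rad 0.059 z 0.0992 w 0.0243 gf 5.85 clk 5.0
```

>>> send_rows(steps=[-0.43,0.04,-0.26,0,3,-0.43,0.04,-0.26,0,3,-0.43,0.04,-0.26,0,3])

```text
clock: 5.3
position: [0.4233, 0.1516, 0.0992]
ee_rot: [0.004, 0.931, 0.365, 0.007]
contact_force: [13.2, -7.3, -6.1]
width: 0.0244
gripper_force: 6.8
```

>>> send_rows(steps=[-0.43,0.04,-0.26,0,3])

```text
clock: 5.4
position: [0.4218, 0.1534, 0.0992]
ee_rot: [0.004, 0.94, 0.341, 0.007]
contact_force: [12.4, -7.9, -6.9]
width: 0.0244
gripper_force: 7.2
```

>>> send_rows(steps=[-0.43,0.04,-0.26,0,3])

```text
clock: 5.5
position: [0.4205, 0.1554, 0.0992]
ee_rot: [0.004, 0.949, 0.316, 0.007]
contact_force: [13.4, -9.4, -6.6]
width: 0.0244
gripper_force: 7.5
```

```bash
python3 -c "
from nav import *
lever('A')"
```

```text
A turned 1.238 T 0.828 | push 15.53 along arm 5.05 Fz -6.6 knob off pad centre mm 2.9 tool lead rad 0.071 z 0.0992 w 0.0244 gf 7.51 clk 5.5
```

>>> send_rows(steps=[-0.43,0,0.6,0,0,-0.43,0,0.6,0,0,-0.43,0,0,0,0,-0.43,0,0,0,0])

```text
clock: 5.9
position: [0.4194, 0.1475, 0.0974]
ee_rot: [-0.0, 0.949, 0.315, -0.0]
contact_force: [0.0, -0.0, 0.7]
width: 0.0244
gripper_force: 0.0
```

```bash
python3 -c "
from nav import *
lever('A');to([.514,.318,.15],.381)"
```

```text
A turned 1.123 T 0.002 | push 0.03 along arm 0.0 Fz 0.7 knob off pad centre mm -3.5 tool lead rad 0.187 z 0.0974 w 0.0244 gf 0.0 clk 5.9
at [0.4194 0.1475 0.0974] psi -0.929 shift cm [12.31 15.12 -5.26] turn deg -75.1 clock 5.9 w 0.0244 F [ 0.02 -0.02  0.67]
```

>>> send_rows(steps=[-0.43,0,0,-2.7,0,-0.43,0,0,-2.7,0,-0.43,0,0,0,-8.4,-0.43,0,0,0,-8.4,-0.43,0,0,0,-8.4,-0.43,0,0,0,-8.4,-0.43,0,0,0,-8.4,-0.43,0,0,0,-8.4,-0.43,0,0,0,-8.4,-0.43,0,0,0,-8.4,-0.43,0,0,0,-8,-0.43,0,0,0,0])

```text
clock: 7.1
position: [0.4193, 0.1477, 0.1512]
ee_rot: [-0.0, 0.559, 0.829, -0.0]
contact_force: [-0.6, 0.1, 0.6]
width: 0.0244
gripper_force: 0.0
```

>>> send_rows(steps=[-0.43,1.2,1.5,0,0,-0.43,2.4,3,0,0,-0.43,2.5,3,0,0,-0.43,2.5,3,0,0,-0.43,2.5,3,0,0,-0.43,1.2,1.6,0,0,-0.43,0,0,0,0,-0.43,0,0,0,0])

```text
clock: 7.9
position: [0.513, 0.3178, 0.1507]
ee_rot: [-0.0, 0.56, 0.829, -0.001]
contact_force: [-0.7, -0.6, 0.3]
width: 0.0243
gripper_force: 0.0
```

```bash
python3 -c "
from nav import *
to([.5143,.3182,.098],.381)
from rig import get_image
import cv2
i=get_image('wrist');cv2.imwrite('pics/w2.png',i['color'][:,:,::-1])"
```

```text
at [0.513  0.3178 0.1507] psi 0.383 shift cm [-0.01  0.14  5.27] turn deg 0.1 clock 7.9 w 0.0243 F [-0.67 -0.64  0.33]
```

View pics/w2.png

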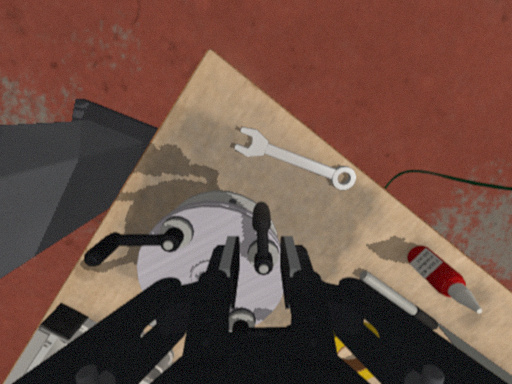

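```bash
python3 -c "
from nav import *
p=np.array([.5135,.3180,.1507])
for v in(208,216,224,230):print(v,wpix(p,.382,(262,v),.121),wpix(p,.382,(262,v),.083))
print(wpix(p,.382,(262,265),.105),BOLT['C'])
k=[0,0,.0297,1];c=np.linalg.inv(np.vstack([MT,[0,0,0,1]]))@k;print(KW@c[:3]/c[2])"
```

```text
208 [0.50937118 0.33334362] [0.51497473 0.3204113 ]
216 [0.51159855 0.32784207] [0.51769372 0.31369547]
224 [0.51387092 0.32222938] [0.52046764 0.30684398]
230 [0.51560555 0.3179449 ] [0.52258513 0.30161384]
[0.53020707 0.28226201] [0.53288352 0.27176165]
[259.27125632 228.92206477   1.        ]
```

>>> send_rows(steps=[-0.43,0,0.1,1.8,0,-0.43,0,0,1.8,0,-0.43,0,0,1.7,0,-0.43,0,0,0,0,-0.43,0,0.25,0,0,-0.43,0,0.25,0,0,-0.43,0,0.25,0,0,-0.43,0,0.25,0,0])

```text
clock: 8.75
position: [0.5197, 0.3203, 0.099]
ee_rot: [-0.003, 0.559, 0.829, -0.004]
contact_force: [-10.9, -4.4, 8.0]
width: 0.0244
gripper_force: 5.7
```

```bash
python3 -c "
from nav import *
lever('C')"
```

```text
C turned 0.013 T 0.586 | push 11.72 along arm -0.01 Fz 8.0 knob off pad centre mm 0.1 tool lead rad -0.016 z 0.099 w 0.0244 gf 5.65 clk 8.8
```

>>> send_rows(steps=[-0.43,-0.05,0.35,0,4,-0.43,-0.05,0.35,0,4,-0.43,-0.05,0.35,0,4])

```text
clock: 9.05
position: [0.5297, 0.3222, 0.0989]
ee_rot: [-0.002, 0.644, 0.765, -0.005]
contact_force: [-9.6, -3.8, 7.6]
width: 0.0245
gripper_force: 5.4
```

```bash
python3 -c "
from nav import *
lever('C')"
```

```text
C turned 0.213 T 0.52 | push 10.11 along arm 2.12 Fz 7.6 knob off pad centre mm -0.3 tool lead rad -0.004 z 0.0989 w 0.0245 gf 5.44 clk 9.1
```

>>> send_rows(steps=[-0.43,-0.05,0.35,0,4])

```text
clock: 9.15
position: [0.5331, 0.3225, 0.0989]
ee_rot: [-0.002, 0.67, 0.742, -0.005]
contact_force: [-10.2, -4.1, 6.4]
width: 0.0239
gripper_force: 5.4
```

>>> send_rows(steps=[-0.43,-0.05,0.35,0,4])

```text
clock: 9.25
position: [0.5366, 0.3224, 0.0989]
ee_rot: [-0.002, 0.696, 0.718, -0.005]
contact_force: [-10.1, -3.5, 6.9]
width: 0.024
gripper_force: 5.4
```

```bash
python3 -c "
from nav import *
lever('C')"
```

```text
C turned 0.356 T 0.529 | push 10.16 along arm 3.19 Fz 6.9 knob off pad centre mm -0.5 tool lead rad -0.007 z 0.0989 w 0.024 gf 5.36 clk 9.2
```

>>> send_rows(steps=[-0.43,-0.05,0.35,0,4])

```text
clock: 9.35
position: [0.5401, 0.3221, 0.0989]
ee_rot: [-0.002, 0.72, 0.694, -0.005]
contact_force: [-11.8, -3.7, 6.3]
width: 0.0245
gripper_force: 5.3
```

>>> send_rows(steps=[-0.43,-0.05,0.35,0,4])

```text
clock: 9.45
position: [0.5434, 0.3216, 0.0989]
ee_rot: [-0.002, 0.744, 0.668, -0.005]
contact_force: [-11.7, -2.9, 7.4]
width: 0.0243
gripper_force: 5.5
```

>>> send_rows(steps=[-0.43,-0.05,0.35,0,4])

```text
clock: 9.55
position: [0.5464, 0.3208, 0.0989]
ee_rot: [-0.002, 0.767, 0.642, -0.005]
contact_force: [-11.4, -2.6, 8.0]
width: 0.0244
gripper_force: 5.9
```

```bash
python3 -c "
from nav import *
lever('C')"
```

```text
C turned 0.547 T 0.571 | push 10.72 along arm 4.57 Fz 8.0 knob off pad centre mm -0.7 tool lead rad 0.011 z 0.0989 w 0.0244 gf 5.87 clk 9.6
```

>>> send_rows(steps=[-0.43,-0.04,0.26,0,3,-0.43,-0.04,0.26,0,3])

```text
clock: 9.75
position: [0.5505, 0.3193, 0.0988]
ee_rot: [-0.003, 0.799, 0.601, -0.006]
contact_force: [-13.8, -3.1, 9.1]
width: 0.0243
gripper_force: 6.4
```

>>> send_rows(steps=[-0.43,-0.04,0.26,0,3,-0.43,-0.04,0.26,0,3])

```text
clock: 9.95
position: [0.5544, 0.3175, 0.0988]
ee_rot: [-0.003, 0.83, 0.558, -0.006]
contact_force: [-15.3, -0.2, 8.3]
width: 0.0244
gripper_force: 7.0
```

```bash
python3 -c "
from nav import *
lever('C')"
```

```text
C turned 0.718 T 0.759 | push 14.07 along arm 5.93 Fz 8.3 knob off pad centre mm -0.5 tool lead rad 0.049 z 0.0988 w 0.0244 gf 6.96 clk 9.9
```

>>> send_rows(steps=[-0.43,-0.04,0.26,0,3,-0.43,-0.04,0.26,0,3])

```text
clock: 10.15
position: [0.5582, 0.3153, 0.0988]
ee_rot: [-0.004, 0.858, 0.514, -0.007]
contact_force: [-15.7, 2.6, 8.2]
width: 0.0243
gripper_force: 7.5
```

```bash
python3 -c "
from nav import *
lever('C')"
```

```text
C turned 0.804 T 0.803 | push 15.02 along arm 5.14 Fz 8.2 knob off pad centre mm -0.5 tool lead rad 0.068 z 0.0988 w 0.0243 gf 7.53 clk 10.2
```

>>> send_rows(steps=[-0.43,0,0,0,0])

```text
clock: 10.25
position: [0.5586, 0.3152, 0.0987]
ee_rot: [-0.004, 0.858, 0.514, -0.007]
contact_force: [-14.8, 0.3, 6.9]
width: 0.0243
gripper_force: 6.8
```

```bash
python3 -c "
from nav import *
lever('C')"
```

```text
C turned 0.812 T 0.725 | push 13.19 along arm 6.66 Fz 6.9 knob off pad centre mm -0.6 tool lead rad 0.059 z 0.0987 w 0.0243 gf 6.78 clk 10.2
```

>>> send_rows(steps=[-0.43,0,-1.2,0,0,-0.43,0,0,0,0,-0.43,0,0,0,0,-0.43,0,0,-2.7,0,-0.43,0,0,-2.7,0,-0.43,0,0,0,0,-0.43,0,0,0,0])

```text
clock: 10.95
position: [0.5567, 0.3208, 0.153]
ee_rot: [0.0, 0.857, 0.515, 0.001]
contact_force: [-0.1, -0.9, -1.3]
width: 0.0247
gripper_force: 0.0
```

```bash
python3 -c "
from nav import *
b=BOLT['B'];f=START['B'];to([*(b+.05*np.array([np.cos(f),np.sin(f)])),.15],f+np.pi/2)
import cv2
from rig import get_image
i=get_image('wrist');cv2.imwrite('pics/w3.png',i['color'][:,:,::-1])
i=get_image('top');cv2.imwrite('pics/t3.png',cv2.resize(i['color'][180:330,150:300,::-1],(600,600),interpolation=cv2.INTER_CUBIC))"
```

```text
at [0.5567 0.3208 0.153 ] psi -0.489 shift cm [  1.34 -11.54   0.3 ] turn deg -139.9 clock 10.95 w 0.0247 F [-0.12 -0.86 -1.31]
```

View pics/w3.png

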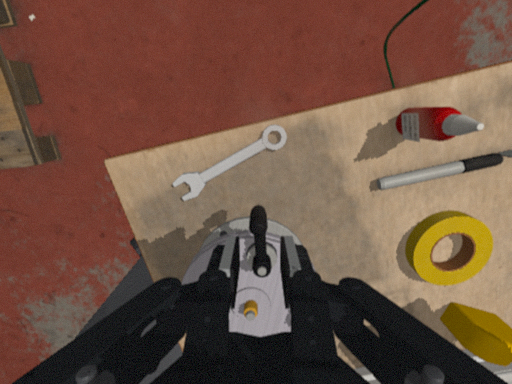

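>>> send_rows(steps=[-0.43,0,0,0,-8.5,-0.43,0,0,0,-8.5,-0.43,0,0,0,-8.5,-0.43,0,0,0,-8.5,-0.43,0,0,0,-8.5,-0.43,0,0,0,-8.5,-0.43,0,0,0,-8.5,-0.43,0,0,0,-8.5,-0.43,0,0,0,-8.5,-0.43,0,0,0,-8.5,-0.43,0,0,0,-8.5,-0.43,0,0,0,-8.5])

```text
clock: 12.25
position: [0.5549, 0.3204, 0.1506]
ee_rot: [-0.001, 0.136, 0.991, -0.001]
contact_force: [0.4, 0.7, -0.1]
width: 0.0242
gripper_force: 0.0
```

>>> send_rows(steps=[-0.43,0,0,0,-8.5,-0.43,0,0,0,-8.5,-0.43,0,0,0,-8.5,-0.43,0,0,0,-8.5,-0.43,0,0,0,-3.9,-0.43,0.3,-2,0,0,-0.43,0.3,-4,0,0,-0.43,0.4,-3.5,0,0,-0.43,0.3,-2,0,0,-0.43,0,0,0,0,-0.43,0,0,0,0])

```text
clock: 13.35
position: [0.5859, 0.2091, 0.1512]
ee_rot: [-0.001, -0.189, 0.982, 0.0]
contact_force: [0.2, 0.3, -0.3]
width: 0.0242
gripper_force: 0.0
```

```bash
python3 -c "
from nav import *
b=BOLT['B'];f=START['B'];to([*(b+.05*np.array([np.cos(f),np.sin(f)])),.098],f+np.pi/2)"
```

```text
at [0.5859 0.2091 0.1512] psi 1.952 shift cm [-0.11 -0.08  5.32] turn deg -0.0 clock 13.35 w 0.0242 F [ 0.2   0.27 -0.31]
```

>>> send_rows(steps=[-0.43,-0.1,-0.1,1.8,0,-0.43,0,0,1.8,0,-0.43,0,0,1.7,0,-0.43,0,0,0,0,-0.43,0,-0.25,0,0,-0.43,0,-0.25,0,0,-0.43,0,-0.25,0,0,-0.43,0,-0.25,0,0])

```text
clock: 14.15
position: [0.5901, 0.2039, 0.0997]
ee_rot: [-0.0, -0.189, 0.982, 0.004]
contact_force: [-3.2, 10.5, -3.4]
width: 0.0243
gripper_force: 5.7
```

```bash
python3 -c "
from nav import *
lever('B')"
```

```text
B turned 0.008 T 0.541 | push 10.95 along arm -0.9 Fz -3.4 knob off pad centre mm -0.9 tool lead rad -0.008 z 0.0997 w 0.0243 gf 5.69 clk 14.2
```

>>> send_rows(steps=[-0.43,0.05,-0.35,0,4,-0.43,0.05,-0.35,0,4])

```text
clock: 14.35
position: [0.5914, 0.1969, 0.0996]
ee_rot: [-0.001, -0.119, 0.993, 0.004]
contact_force: [-4.2, 10.1, -4.0]
width: 0.0247
gripper_force: 5.6
```

```bash
python3 -c "
from nav import *
lever('B')"
```

```text
B turned 0.142 T 0.554 | push 10.83 along arm 1.73 Fz -4.0 knob off pad centre mm -0.8 tool lead rad -0.0 z 0.0996 w 0.0247 gf 5.61 clk 14.3
```

>>> send_rows(steps=[-0.43,0.01,-0.09,0,1,-0.43,0.01,-0.09,0,1])

```text
clock: 14.55
position: [0.5916, 0.1951, 0.0996]
ee_rot: [-0.001, -0.103, 0.995, 0.004]
contact_force: [-3.9, 11.0, -2.4]
width: 0.0242
gripper_force: 5.6
```

```bash
python3 -c "
from nav import *
lever('B')"
```

```text
B turned 0.184 T 0.591 | push 11.61 along arm 1.62 Fz -2.4 knob off pad centre mm -0.8 tool lead rad -0.008 z 0.0996 w 0.0242 gf 5.64 clk 14.6
```

>>> send_rows(steps=[-0.43,0.05,-0.35,0,4])

```text
clock: 14.65
position: [0.5916, 0.1921, 0.0996]
ee_rot: [-0.001, -0.067, 0.998, 0.004]
contact_force: [-3.5, 12.7, -3.4]
width: 0.0246
gripper_force: 6.1
```

```bash
python3 -c "
from nav import *
lever('B')"
```

```text
B turned 0.238 T 0.667 | push 13.08 along arm 1.77 Fz -3.4 knob off pad centre mm -0.6 tool lead rad 0.008 z 0.0996 w 0.0246 gf 6.06 clk 14.7
```

>>> send_rows(steps=[-0.43,0.01,-0.09,0,1,-0.43,0.01,-0.09,0,1,-0.43,0.01,-0.09,0,1])

```text
clock: 14.95
position: [0.5915, 0.1894, 0.0996]
ee_rot: [-0.001, -0.042, 0.999, 0.004]
contact_force: [-3.4, 12.3, -3.4]
width: 0.0241
gripper_force: 6.3
```

```bash
python3 -c "
from nav import *
lever('B')"
```

```text
B turned 0.295 T 0.642 | push 12.5 along arm 2.35 Fz -3.4 knob off pad centre mm -0.5 tool lead rad 0.003 z 0.0996 w 0.0241 gf 6.26 clk 14.9
```

>>> send_rows(steps=[-0.43,0.05,-0.35,0,4])

```text
clock: 15.05
position: [0.5912, 0.1865, 0.0996]
ee_rot: [-0.001, -0.006, 1.0, 0.005]
contact_force: [-3.9, 13.6, -3.0]
width: 0.0245
gripper_force: 6.7
```

```bash
python3 -c "
from nav import *
lever('B')"
```

```text
B turned 0.349 T 0.71 | push 13.6 along arm 3.77 Fz -3.0 knob off pad centre mm -0.4 tool lead rad 0.019 z 0.0996 w 0.0245 gf 6.75 clk 15.1
```

>>> send_rows(steps=[-0.43,0.01,-0.09,0,1,-0.43,0.01,-0.09,0,1])

```text
clock: 15.25
position: [0.591, 0.1847, 0.0996]
ee_rot: [-0.002, 0.011, 1.0, 0.005]
contact_force: [-3.3, 14.0, -3.1]
width: 0.0243
gripper_force: 6.8
```

```bash
python3 -c "
from nav import *
lever('B')"
```

```text
B turned 0.386 T 0.722 | push 13.88 along arm 3.6 Fz -3.1 knob off pad centre mm -0.3 tool lead rad 0.016 z 0.0996 w 0.0243 gf 6.85 clk 15.2
```

>>> send_rows(steps=[-0.43,0.06,-0.44,0,5])

```text
clock: 15.35
position: [0.5901, 0.181, 0.0995]
ee_rot: [-0.002, 0.055, 0.998, 0.005]
contact_force: [-4.4, 16.0, -4.2]
width: 0.0241
gripper_force: 7.4
```

```bash
python3 -c "
from nav import *
lever('B')"
```

```text
B turned 0.461 T 0.823 | push 15.42 along arm 6.16 Fz -4.2 knob off pad centre mm -0.1 tool lead rad 0.03 z 0.0995 w 0.0241 gf 7.45 clk 15.3
```

>>> send_rows(steps=[-0.43,0,1.2,0,0,-0.43,0,0,0,0,-0.43,0,0,0,0,-0.43,0,0,-2.7,0,-0.43,0,0,-2.7,0,-0.43,0,0,0,0,-0.43,0,0,0,0])

```text
clock: 16.05
position: [0.5941, 0.1861, 0.1542]
ee_rot: [0.001, 0.053, 0.999, -0.0]
contact_force: [0.3, -0.0, -0.7]
width: 0.0248
gripper_force: 0.0
```

```bash
python3 -c "
from nav import *
b=BOLT['D'];f=START['D'];to([*(b+.05*np.array([np.cos(f),np.sin(f)])),.15],f-np.pi/2)"
```

```text
at [0.5941 0.1861 0.1542] psi 1.464 shift cm [15.37 12.53  0.42] turn deg -27.9 clock 16.05 w 0.0248 F [ 0.29 -0.01 -0.69]
```

>>> send_rows(steps=[-0.43,0,0,0,-7,-0.43,0,0,0,-7,-0.43,0,0,0,-7,-0.43,0,0,0,-6.9,-0.43,2,1.5,0,0,-0.43,3.5,3,0,0,-0.43,3.5,3,0,0,-0.43,3.5,3,0,0,-0.43,2.9,2,0,0,-0.43,0,0,0,0,-0.43,0,0,0,0])

```text
clock: 17.15
position: [0.4035, 0.2453, 0.1528]
ee_rot: [-0.0, -0.19, 0.982, -0.0]
contact_force: [0.0, -0.4, 1.2]
width: 0.024
gripper_force: 0.0
```

```bash
python3 -c "
from nav import *
b=BOLT['D'];f=START['D'];to([*(b+.05*np.array([np.cos(f),np.sin(f)])),.098],f-np.pi/2)"
```

```text
at [0.4035 0.2453 0.1528] psi 1.952 shift cm [-0.12 -0.05  5.48] turn deg 0.0 clock 17.15 w 0.024 F [ 0.02 -0.38  1.21]
```

>>> send_rows(steps=[-0.43,-0.2,0,1.8,0,-0.43,0,0,1.8,0,-0.43,0,0,1.8,0,-0.43,0,0,0,0,-0.43,0,0.25,0,0,-0.43,0,0.25,0,0,-0.43,0,0.25,0,0,-0.43,0,0.25,0,0])

```text
clock: 17.95
position: [0.4044, 0.2533, 0.1]
ee_rot: [0.002, -0.191, 0.982, -0.003]
contact_force: [5.8, -10.2, -1.5]
width: 0.0244
gripper_force: 5.6
```

```bash
python3 -c "
from nav import *
lever('D')"
```

```text
D turned 0.048 T 0.587 | push 11.61 along arm 1.61 Fz -1.5 knob off pad centre mm 2.5 tool lead rad -0.05 z 0.1 w 0.0244 gf 5.57 clk 17.9
```

>>> send_rows(steps=[-0.43,-0.05,0.35,0,4,-0.43,-0.05,0.35,0,4])

```text
clock: 18.15
position: [0.4031, 0.2601, 0.1]
ee_rot: [0.002, -0.12, 0.993, -0.003]
contact_force: [5.7, -9.7, -3.0]
width: 0.0242
gripper_force: 5.4
```

```bash
python3 -c "
from nav import *
lever('D')"
```

```text
D turned 0.194 T 0.553 | push 10.79 along arm 3.2 Fz -3.0 knob off pad centre mm 2.3 tool lead rad -0.054 z 0.1 w 0.0242 gf 5.42 clk 18.1
```

>>> send_rows(steps=[-0.43,-0.05,0.35,0,4])

```text
clock: 18.25
position: [0.4028, 0.2635, 0.1]
ee_rot: [0.002, -0.085, 0.996, -0.003]
contact_force: [6.4, -10.2, -1.3]
width: 0.0247
gripper_force: 5.4
```

```bash
python3 -c "
from nav import *
lever('D')"
```

```text
D turned 0.261 T 0.576 | push 11.14 along arm 4.56 Fz -1.3 knob off pad centre mm 2.1 tool lead rad -0.051 z 0.1 w 0.0247 gf 5.37 clk 18.2
```

>>> send_rows(steps=[-0.43,-0.05,0.35,0,4])

```text
clock: 18.35
position: [0.4028, 0.267, 0.1]
ee_rot: [0.003, -0.051, 0.999, -0.003]
contact_force: [6.4, -9.2, -2.8]
width: 0.0244
gripper_force: 5.3
```

```bash
python3 -c "
from nav import *
lever('D')"
```

```text
D turned 0.337 T 0.511 | push 9.79 along arm 5.47 Fz -2.8 knob off pad centre mm 2.0 tool lead rad -0.057 z 0.1 w 0.0244 gf 5.31 clk 18.4
```

>>> send_rows(steps=[-0.43,-0.05,0.35,0,4])

```text
clock: 18.45
position: [0.403, 0.2705, 0.1]
ee_rot: [0.003, -0.016, 1.0, -0.003]
contact_force: [6.0, -10.6, -2.8]
width: 0.0244
gripper_force: 5.3
```

>>> send_rows(steps=[-0.43,-0.05,0.35,0,4])

```text
clock: 18.55
position: [0.4034, 0.2739, 0.0999]
ee_rot: [0.003, 0.019, 1.0, -0.003]
contact_force: [6.3, -10.0, -2.5]
width: 0.0247
gripper_force: 5.2
```

>>> send_rows(steps=[-0.43,-0.05,0.35,0,4])

```text
clock: 18.65
position: [0.4041, 0.2773, 0.0999]
ee_rot: [0.003, 0.054, 0.999, -0.003]
contact_force: [6.2, -11.7, -1.2]
width: 0.0244
gripper_force: 5.1
```

```bash
python3 -c "
from nav import *
lever('D')"
```

```text
D turned 0.55 T 0.578 | push 11.0 along arm 7.43 Fz -1.2 knob off pad centre mm 1.6 tool lead rad -0.061 z 0.0999 w 0.0244 gf 5.09 clk 18.6
```

>>> send_rows(steps=[-0.43,-0.1,0.35,0,4])

```text
clock: 18.75
position: [0.405, 0.2804, 0.0999]
ee_rot: [0.003, 0.089, 0.996, -0.003]
contact_force: [5.1, -11.2, -2.2]
width: 0.0245
gripper_force: 5.1
```

>>> send_rows(steps=[-0.43,-0.1,0.35,0,4])

```text
clock: 18.85
position: [0.4062, 0.2834, 0.0998]
ee_rot: [0.002, 0.123, 0.992, -0.003]
contact_force: [3.6, -11.1, -1.3]
width: 0.0243
gripper_force: 5.2
```

>>> send_rows(steps=[-0.43,-0.1,0.35,0,4])

```text
clock: 18.95
position: [0.4074, 0.2862, 0.0997]
ee_rot: [0.002, 0.158, 0.987, -0.004]
contact_force: [3.2, -12.5, 0.5]
width: 0.0244
gripper_force: 5.4
```

```bash
python3 -c "
from nav import *
lever('D')"
```

```text
D turned 0.746 T 0.575 | push 10.88 along arm 6.89 Fz 0.5 knob off pad centre mm 1.3 tool lead rad -0.048 z 0.0997 w 0.0244 gf 5.45 clk 18.9
```

>>> send_rows(steps=[-0.43,-0.1,0.35,0,4])

```text
clock: 19.05
position: [0.4088, 0.2888, 0.0997]
ee_rot: [0.001, 0.192, 0.981, -0.004]
contact_force: [2.0, -13.0, 1.1]
width: 0.0244
gripper_force: 5.8
```

>>> send_rows(steps=[-0.43,-0.1,0.35,0,4])

```text
clock: 19.15
position: [0.4103, 0.2912, 0.0996]
ee_rot: [0.001, 0.226, 0.974, -0.005]
contact_force: [0.4, -14.4, 3.7]
width: 0.0242
gripper_force: 6.2
```

```bash
python3 -c "
from nav import *
lever('D')"
```

```text
D turned 0.866 T 0.674 | push 12.73 along arm 6.72 Fz 3.7 knob off pad centre mm 1.2 tool lead rad -0.028 z 0.0996 w 0.0242 gf 6.18 clk 19.1
```

>>> send_rows(steps=[-0.43,-0.1,0.35,0,4])

```text
clock: 19.25
position: [0.412, 0.2935, 0.0996]
ee_rot: [0.0, 0.26, 0.966, -0.005]
contact_force: [-1.8, -14.6, 4.5]
width: 0.0243
gripper_force: 6.6
```

```bash
python3 -c "
from nav import *
lever('D')"
```

```text
D turned 0.922 T 0.713 | push 13.55 along arm 5.74 Fz 4.5 knob off pad centre mm 1.2 tool lead rad -0.015 z 0.0996 w 0.0243 gf 6.57 clk 19.2
```

>>> send_rows(steps=[-0.43,-0.1,0.35,0,4])

```text
clock: 19.35
position: [0.4138, 0.2956, 0.0995]
ee_rot: [-0.0, 0.294, 0.956, -0.006]
contact_force: [-2.0, -14.9, 6.3]
width: 0.0244
gripper_force: 7.0
```

```bash
python3 -c "
from nav import *
lever('D')"
```

```text
D turned 0.976 T 0.719 | push 13.45 along arm 6.68 Fz 6.3 knob off pad centre mm 1.2 tool lead rad 0.001 z 0.0995 w 0.0244 gf 6.96 clk 19.4
```

>>> send_rows(steps=[-0.43,-0.05,0.17,0,2,-0.43,0,-1.2,0,0,-0.43,0,0,0,0,-0.43,0,0,0,0,-0.43,0,0,-2.7,0,-0.43,0,0,-2.7,0,-0.43,0,0,0,0,-0.43,0,0,0,0])

```text
clock: 20.15
position: [0.4106, 0.2933, 0.154]
ee_rot: [0.001, 0.311, 0.951, 0.001]
contact_force: [0.6, -0.1, -0.4]
width: 0.0241
gripper_force: 0.0
```

```bash
cat >> nav.py <<'E'
def go(n,turned,z=.15):
    b=BOLT[n];f=START[n]-turned;g=f+SG[n]*np.pi/2;g=(g+np.pi)%(2*np.pi)-np.pi;to([*(b+.05*np.array([np.cos(f),np.sin(f)])),z],g)
E
python3 -c "
from nav import *
go('A',1.245);print(get_state()['qpos'])"
```

```text
at [0.4106 0.2933 0.154 ] psi 0.939 shift cm [-8.51 11.6   0.4 ] turn deg 103.3 clock 20.15 w 0.0241 F [ 0.63 -0.1  -0.39]
[ 4.81932929e-01  2.27485742e-01  1.77701031e+00  5.29993588e-04
  1.13444099e+00 -4.57464098e-01]
```

>>> send_rows(steps=[-0.43,0,0,0,8.5,-0.43,0,0,0,8.5,-0.43,0,0,0,8.5,-0.43,0,0,0,8.5,-0.43,0,0,0,8.5,-0.43,0,0,0,8.5,-0.43,0,0,0,8.5,-0.43,0,0,0,8.5,-0.43,0,0,0,8.5,-0.43,0,0,0,8.5,-0.43,0,0,0,8.5,-0.43,0,0,0,8.5])

```text
clock: 21.35
position: [0.4092, 0.2924, 0.1519]
ee_rot: [-0.0, 0.935, 0.354, -0.001]
contact_force: [-0.4, 1.3, 0.9]
width: 0.0246
gripper_force: 0.0
```

>>> send_rows(steps=[-0.43,0,0,0,1.3,-0.43,-1.5,2,0,0,-0.43,-2.5,3.6,0,0,-0.43,-2.5,3.5,0,0,-0.43,-2,2.5,0,0,-0.43,0,0,0,0,-0.43,0,0,0,0])

```text
clock: 22.05
position: [0.4205, 0.1489, 0.1529]
ee_rot: [-0.0, 0.938, 0.346, -0.0]
contact_force: [0.1, 0.0, 0.1]
width: 0.0245
gripper_force: 0.0
```

```bash
python3 -c "
from nav import *
go('A',1.245,.098)
from rig import get_image
import cv2
i=get_image('wrist');cv2.imwrite('pics/w4.png',i['color'][:,:,::-1])"
```

```text
at [0.4205 0.1489 0.1529] psi -0.865 shift cm [ 0.11 -0.03  5.49] turn deg -0.0 clock 22.05 w 0.0245 F [0.05 0.04 0.05]
```

View pics/w4.png

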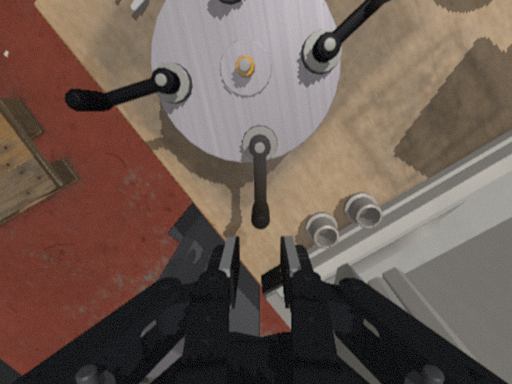

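>>> send_rows(steps=[-0.43,0.1,0,1.8,0,-0.43,0,0,1.8,0,-0.43,0,0,1.8,0,-0.43,0,0,0,0,-0.43,0,-0.3,0,0,-0.43,0,-0.3,0,0,-0.43,0,-0.3,0,0,-0.43,0,-0.3,0,0])

```text
clock: 22.9
position: [0.4177, 0.1557, 0.1001]
ee_rot: [0.005, 0.937, 0.348, 0.003]
contact_force: [9.8, -15.2, -8.2]
width: 0.0245
gripper_force: 8.6
```

```bash
python3 -c "
from nav import *
lever('A')"
```

```text
A turned 1.275 T 0.884 | push 17.96 along arm -2.5 Fz -8.2 knob off pad centre mm 1.2 tool lead rad -0.035 z 0.1001 w 0.0245 gf 8.62 clk 22.9
```

>>> send_rows(steps=[-0.43,0.06,-0.44,0,5])

```text
clock: 23.0
position: [0.4157, 0.1591, 0.1001]
ee_rot: [0.005, 0.952, 0.306, 0.003]
contact_force: [10.7, -14.2, -10.6]
width: 0.0246
gripper_force: 8.9
```

```bash
python3 -c "
from nav import *
lever('A')"
```

```text
A turned 1.353 T 0.889 | push 17.73 along arm 0.44 Fz -10.6 knob off pad centre mm 1.2 tool lead rad -0.024 z 0.1001 w 0.0246 gf 8.94 clk 23.0
```

>>> send_rows(steps=[-0.43,0.06,-0.44,0,5])

```text
clock: 23.1
position: [0.4139, 0.1629, 0.1001]
ee_rot: [0.005, 0.965, 0.264, 0.004]
contact_force: [11.2, -16.5, -9.8]
width: 0.0242
gripper_force: 9.5
```

```bash
python3 -c "
from nav import *
lever('A')"
```

```text
A turned 1.443 T 0.999 | push 19.85 along arm 1.24 Fz -9.8 knob off pad centre mm 1.2 tool lead rad -0.024 z 0.1001 w 0.0242 gf 9.47 clk 23.1
```

>>> send_rows(steps=[-0.43,0.06,-0.44,0,5])

```text
clock: 23.2
position: [0.4124, 0.1668, 0.1001]
ee_rot: [0.005, 0.975, 0.221, 0.004]
contact_force: [12.3, -16.8, -10.3]
width: 0.0244
gripper_force: 10.0
```

```bash
python3 -c "
from nav import *
lever('A')"
```

```text
A turned 1.525 T 1.044 | push 20.43 along arm 3.83 Fz -10.3 knob off pad centre mm 1.2 tool lead rad -0.02 z 0.1001 w 0.0244 gf 9.95 clk 23.2
```

>>> send_rows(steps=[-0.43,0.03,-0.17,0,2,-0.43,0,1.5,0,0,-0.43,0,0,0,0,-0.43,0,0,0,0,-0.43,0,0,0,0])

```text
clock: 23.7
position: [0.4128, 0.1591, 0.0997]
ee_rot: [-0.0, 0.979, 0.204, 0.0]
contact_force: [-0.6, -0.1, -0.1]
width: 0.0244
gripper_force: 0.0
```

```bash
python3 -c "
from nav import *
lever('A');go('C',.825)"
```

```text
A turned 1.383 T -0.017 | push -0.17 along arm -0.56 Fz -0.1 knob off pad centre mm -2.3 tool lead rad 0.159 z 0.0997 w 0.0244 gf 0.0 clk 23.7
at [0.4128 0.1591 0.0997] psi -1.161 shift cm [20.33  6.   -5.03] turn deg -41.0 clock 23.7 w 0.0244 F [-0.58 -0.06 -0.11]
```

>>> send_rows(steps=[-0.43,0,0,-2.6,0,-0.43,0,0,-2.6,0,-0.43,0,0,0,-8.2,-0.43,0,0,0,-8.2,-0.43,0,0,0,-8.2,-0.43,0,0,0,-8.2,-0.43,0,0,0,-8.2])

```text
clock: 24.4
position: [0.4125, 0.1591, 0.1515]
ee_rot: [-0.0, 0.844, 0.536, 0.0]
contact_force: [0.4, -0.7, -0.3]
width: 0.0243
gripper_force: 0.0
```

>>> send_rows(steps=[-0.43,2,0.6,0,0,-0.43,4,1.2,0,0,-0.43,4,1.2,0,0,-0.43,4,1.2,0,0,-0.43,4,1.2,0,0,-0.43,2.3,0.6,0,0,-0.43,0,0,0,0,-0.43,0,0,0,0])

```text
clock: 25.2
position: [0.5534, 0.3162, 0.1508]
ee_rot: [-0.0, 0.845, 0.534, -0.001]
contact_force: [0.5, 0.5, 0.3]
width: 0.0247
gripper_force: 0.0
```

```bash
python3 -c "
from nav import *
go('C',.825,.098)"
```

```text
at [0.5534 0.3162 0.1508] psi -0.444 shift cm [0.11 0.05 5.28] turn deg 0.0 clock 25.2 w 0.0247 F [0.54 0.48 0.3 ]
```

>>> send_rows(steps=[-0.43,0.1,0,1.8,0,-0.43,0,0,1.8,0,-0.43,0,0,1.7,0,-0.43,0,0,0,0,-0.43,0,0.3,0,0,-0.43,0,0.3,0,0,-0.43,0,0.3,0,0,-0.43,0,0.3,0,0])

```text
clock: 26.0
position: [0.559, 0.3142, 0.0989]
ee_rot: [-0.006, 0.846, 0.533, -0.004]
contact_force: [-15.1, 8.5, 5.1]
width: 0.0245
gripper_force: 8.6
```

```bash
python3 -c "
from nav import *
lever('C')"
```

```text
C turned 0.828 T 0.859 | push 17.33 along arm -1.11 Fz 5.1 knob off pad centre mm 0.4 tool lead rad 0.0 z 0.0989 w 0.0245 gf 8.63 clk 26.0
```

>>> send_rows(steps=[-0.43,-0.07,0.44,0,5])

```text
clock: 26.1
position: [0.5618, 0.3121, 0.0989]
ee_rot: [-0.006, 0.869, 0.495, -0.005]
contact_force: [-15.6, 8.4, 4.3]
width: 0.0244
gripper_force: 8.9
```

```bash
python3 -c "
from nav import *
lever('C')"
```

```text
C turned 0.897 T 0.889 | push 17.66 along arm 0.72 Fz 4.3 knob off pad centre mm 0.5 tool lead rad 0.019 z 0.0989 w 0.0244 gf 8.95 clk 26.1
```

>>> send_rows(steps=[-0.43,-0.07,0.44,0,5])

```text
clock: 26.2
position: [0.5649, 0.3096, 0.0988]
ee_rot: [-0.006, 0.89, 0.456, -0.005]
contact_force: [-16.4, 9.8, 4.2]
width: 0.0239
gripper_force: 9.5
```

```bash
python3 -c "
from nav import *
lever('C')"
```

```text
C turned 0.983 T 0.965 | push 19.03 along arm 1.66 Fz 4.2 knob off pad centre mm 0.5 tool lead rad 0.022 z 0.0988 w 0.0239 gf 9.51 clk 26.2
```

>>> send_rows(steps=[-0.43,-0.07,0.44,0,5])

```text
clock: 26.3
position: [0.5677, 0.3069, 0.0988]
ee_rot: [-0.006, 0.909, 0.416, -0.006]
contact_force: [-17.0, 10.5, 4.7]
width: 0.024
gripper_force: 10.0
```

```bash
python3 -c "
from nav import *
lever('C')"
```

```text
C turned 1.061 T 1.012 | push 19.7 along arm 3.14 Fz 4.7 knob off pad centre mm 0.6 tool lead rad 0.032 z 0.0988 w 0.024 gf 10.04 clk 26.3
```

>>> send_rows(steps=[-0.43,-0.03,0.2,0,2,-0.43,0,-1.5,0,0,-0.43,0,0,0,0,-0.43,0,0,0,0,-0.43,0,0,-2.6,0,-0.43,0,0,-2.7,0,-0.43,0,0,0,0])

```text
clock: 27.0
position: [0.5702, 0.3121, 0.156]
ee_rot: [0.001, 0.915, 0.402, 0.005]
contact_force: [0.8, -0.2, -1.0]
width: 0.0245
gripper_force: 0.0
```

```bash
python3 -c "
from nav import *
go('B',.47)"
```

```text
at [0.5702 0.3121 0.156 ] psi -0.743 shift cm [ -3.15 -12.41   0.6 ] turn deg -127.4 clock 27.0 w 0.0245 F [ 0.85 -0.17 -0.96]
```

>>> send_rows(steps=[-0.43,0,0,0,-8.5,-0.43,0,0,0,-8.5,-0.43,0,0,0,-8.5,-0.43,0,0,0,-8.5,-0.43,0,0,0,-8.5,-0.43,0,0,0,-8.5,-0.43,0,0,0,-8.5,-0.43,0,0,0,-8.5,-0.43,0,0,0,-8.5,-0.43,0,0,0,-8.5,-0.43,0,0,0,-8.5,-0.43,0,0,0,-8.5])

```text
clock: 28.2
position: [0.567, 0.3109, 0.1507]
ee_rot: [0.0, 0.26, 0.965, -0.0]
contact_force: [0.1, 0.3, -0.3]
width: 0.0243
gripper_force: 0.0
```

>>> send_rows(steps=[-0.43,0,0,0,-8.5,-0.43,0,0,0,-8.5,-0.43,0,0,0,-8.4,-0.43,-0.5,-2,0,0,-0.43,-1,-4,0,0,-0.43,-1,-4,0,0,-0.43,-0.6,-2.4,0,0,-0.43,0,0,0,0,-0.43,0,0,0,0])

```text
clock: 29.1
position: [0.5866, 0.1847, 0.151]
ee_rot: [0.0, 0.046, 0.999, 0.0]
contact_force: [-0.2, 0.6, -1.4]
width: 0.0242
gripper_force: 0.0
```

```bash
python3 -c "
from nav import *
go('B',.47,.098)"
```

```text
at [0.5866 0.1847 0.151 ] psi 1.48 shift cm [-0.39  0.13  5.3 ] turn deg -0.1 clock 29.1 w 0.0242 F [-0.25  0.57 -1.39]
```

>>> send_rows(steps=[-0.43,-0.4,0.1,1.8,0,-0.43,0,0,1.8,0,-0.43,0,0,1.7,0,-0.43,0,0,0,0,-0.43,0,-0.3,0,0,-0.43,0,-0.3,0,0,-0.43,0,-0.3,0,0,-0.43,0,-0.3,0,0])

```text
clock: 29.9
position: [0.5902, 0.1796, 0.0994]
ee_rot: [0.002, 0.046, 0.999, 0.006]
contact_force: [1.6, 16.5, -4.1]
width: 0.0244
gripper_force: 8.1
```

```bash
python3 -c "
from nav import *
lever('B')"
```

```text
B turned 0.488 T 0.826 | push 16.52 along arm -0.04 Fz -4.1 knob off pad centre mm -0.2 tool lead rad -0.015 z 0.0994 w 0.0244 gf 8.07 clk 29.9
```

>>> send_rows(steps=[-0.43,0.06,-0.44,0,5])

```text
clock: 30.0
position: [0.589, 0.1761, 0.0993]
ee_rot: [0.001, 0.09, 0.996, 0.006]
contact_force: [0.6, 17.1, -3.1]
width: 0.0246
gripper_force: 8.4
```

```bash
python3 -c "
from nav import *
lever('B')"
```

```text
B turned 0.557 T 0.866 | push 16.97 along arm 2.5 Fz -3.1 knob off pad centre mm -0.0 tool lead rad 0.005 z 0.0993 w 0.0246 gf 8.39 clk 30.0
```

>>> send_rows(steps=[-0.43,0.06,-0.44,0,5])

```text
clock: 30.1
position: [0.5875, 0.1724, 0.0993]
ee_rot: [0.001, 0.135, 0.991, 0.007]
contact_force: [-0.6, 18.3, -3.7]
width: 0.0244
gripper_force: 8.9
```

```bash
python3 -c "
from nav import *
lever('B')"
```

```text
B turned 0.639 T 0.913 | push 17.43 along arm 5.45 Fz -3.7 knob off pad centre mm 0.2 tool lead rad 0.011 z 0.0993 w 0.0244 gf 8.93 clk 30.1
```

>>> send_rows(steps=[-0.43,0.08,-0.44,0,5])

```text
clock: 30.2
position: [0.5857, 0.1688, 0.0993]
ee_rot: [0.0, 0.178, 0.984, 0.007]
contact_force: [0.4, 19.7, -4.6]
width: 0.0243
gripper_force: 9.4
```

```bash
python3 -c "
from nav import *
lever('B')"
```

```text
B turned 0.719 T 0.984 | push 18.66 along arm 6.49 Fz -4.6 knob off pad centre mm 0.4 tool lead rad 0.019 z 0.0993 w 0.0243 gf 9.44 clk 30.2
```

>>> send_rows(steps=[-0.43,0.05,-0.27,0,3,-0.43,0,1.5,0,0,-0.43,0,0,0,0,-0.43,0,0,0,0,-0.43,0,0,-2.6,0,-0.43,0,0,-2.7,0,-0.43,0,0,0,0,-0.43,0,0,0,0])

```text
clock: 31.0
position: [0.5896, 0.1721, 0.152]
ee_rot: [0.001, 0.201, 0.98, -0.0]
contact_force: [-0.2, -0.8, -0.9]
width: 0.0245
gripper_force: 0.0
```

```bash
python3 -c "
from nav import *
go('D',1.0)"
```

```text
at [0.5896 0.1721 0.152 ] psi 1.167 shift cm [21.59 -0.56  0.2 ] turn deg 12.3 clock 31.0 w 0.0245 F [-0.22 -0.84 -0.93]
```

>>> send_rows(steps=[-0.43,0,0,0,6.2,-0.43,0,0,0,6.1,-0.43,2,0,0,0,-0.43,4,-0.1,0,0,-0.43,4,-0.1,0,0,-0.43,4.5,-0.1,0,0,-0.43,4.5,-0.2,0,0,-0.43,2.6,-0.1,0,0,-0.43,0,0,0,0,-0.43,0,0,0,0])

```text
clock: 32.0
position: [0.4086, 0.2932, 0.1509]
ee_rot: [-0.0, 0.303, 0.953, -0.0]
contact_force: [0.3, 0.4, -0.1]
width: 0.0242
gripper_force: 0.0
```

```bash
python3 -c "
from nav import *
go('D',1.0,.098)"
```

```text
at [0.4086 0.2932 0.1509] psi 0.956 shift cm [-0.18  0.09  5.29] turn deg 0.2 clock 32.0 w 0.0242 F [ 0.31  0.42 -0.14]
```

>>> send_rows(steps=[-0.43,-0.1,0,1.8,0,-0.43,0,0,1.8,0,-0.43,0,0,1.7,0,-0.43,0,0,0,0,-0.43,0,0.3,0,0,-0.43,0,0.3,0,0,-0.43,0,0.3,0,0,-0.43,0,0.3,0,0])

```text
clock: 32.8
position: [0.4146, 0.2973, 0.0983]
ee_rot: [-0.002, 0.303, 0.953, -0.006]
contact_force: [-5.4, -14.6, 7.6]
width: 0.0242
gripper_force: 7.6
```

```bash
python3 -c "
from nav import *
lever('D')"
```

```text
D turned 1.018 T 0.774 | push 15.01 along arm 3.98 Fz 7.6 knob off pad centre mm 0.8 tool lead rad -0.022 z 0.0983 w 0.0242 gf 7.64 clk 32.8
```

>>> send_rows(steps=[-0.43,-0.07,0.44,0,5])

```text
clock: 32.9
position: [0.417, 0.2996, 0.0982]
ee_rot: [-0.002, 0.345, 0.939, -0.007]
contact_force: [-5.7, -16.4, 7.0]
width: 0.024
gripper_force: 7.9
```

```bash
python3 -c "
from nav import *
lever('D')"
```

```text
D turned 1.085 T 0.853 | push 16.19 along arm 6.27 Fz 7.0 knob off pad centre mm 0.8 tool lead rad -0.0 z 0.0982 w 0.024 gf 7.85 clk 32.9
```

>>> send_rows(steps=[-0.43,-0.08,0.44,0,5])

```text
clock: 33.0
position: [0.4198, 0.3021, 0.0982]
ee_rot: [-0.002, 0.386, 0.922, -0.008]
contact_force: [-7.9, -15.7, 7.9]
width: 0.0244
gripper_force: 8.4
```

```bash
python3 -c "
from nav import *
lever('D')"
```

```text
D turned 1.159 T 0.874 | push 16.6 along arm 5.65 Fz 7.9 knob off pad centre mm 0.7 tool lead rad 0.015 z 0.0982 w 0.0244 gf 8.38 clk 33.0
```

>>> send_rows(steps=[-0.43,-0.1,0.44,0,5])

```text
clock: 33.1
position: [0.4226, 0.3042, 0.0981]
ee_rot: [-0.002, 0.426, 0.905, -0.009]
contact_force: [-9.7, -16.7, 8.9]
width: 0.0241
gripper_force: 8.9
```

```bash
python3 -c "
from nav import *
lever('D')"
```

```text
D turned 1.232 T 0.963 | push 18.12 along arm 6.76 Fz 8.9 knob off pad centre mm 0.7 tool lead rad 0.03 z 0.0981 w 0.0241 gf 8.92 clk 33.1
```

>>> send_rows(steps=[-0.43,-0.1,0.35,0,4])

```text
clock: 33.2
position: [0.4249, 0.3056, 0.098]
ee_rot: [-0.003, 0.457, 0.889, -0.009]
contact_force: [-11.6, -16.0, 10.6]
width: 0.0243
gripper_force: 9.4
```

```bash
python3 -c "
from nav import *
lever('D')"
```

```text
D turned 1.285 T 0.994 | push 18.73 along arm 6.27 Fz 10.6 knob off pad centre mm 0.7 tool lead rad 0.046 z 0.098 w 0.0243 gf 9.39 clk 33.2
```

>>> send_rows(steps=[-0.43,0,-1.5,0,0,-0.43,0,0,0,0,-0.43,0,0,0,0,-0.43,0,0,0,0])

```text
clock: 33.6
position: [0.4205, 0.3045, 0.099]
ee_rot: [0.001, 0.457, 0.889, 0.001]
contact_force: [1.0, -0.0, -1.4]
width: 0.0247
gripper_force: 0.0
```

```bash
python3 -c "
from nav import *
go('D',1.29,.098)"
```

```text
at [0.4205 0.3045 0.099 ] psi 0.621 shift cm [-0.09 -0.07  0.1 ] turn deg -2.3 clock 33.6 w 0.0247 F [ 1.04 -0.03 -1.4 ]
```

>>> send_rows(steps=[-0.43,0,0.3,0,0,-0.43,0,0.3,0,0,-0.43,0,0.3,0,0,-0.43,0,0.3,0,0])

```text
clock: 34.0
position: [0.4241, 0.3075, 0.0978]
ee_rot: [-0.003, 0.457, 0.89, -0.006]
contact_force: [-11.7, -8.7, 11.7]
width: 0.0245
gripper_force: 7.5
```

```bash
python3 -c "
from nav import *
lever('D')"
```

```text
D turned 1.292 T 0.73 | push 14.57 along arm 0.27 Fz 11.7 knob off pad centre mm -1.3 tool lead rad 0.037 z 0.0978 w 0.0245 gf 7.53 clk 34.0
```

>>> send_rows(steps=[-0.43,0,0.15,0,0])

```text
clock: 34.1
position: [0.4241, 0.3075, 0.0975]
ee_rot: [-0.004, 0.457, 0.89, -0.007]
contact_force: [-12.1, -9.1, 11.6]
width: 0.0241
gripper_force: 7.9
```

```bash
python3 -c "
from nav import *
lever('D')"
```

```text
D turned 1.295 T 0.758 | push 15.1 along arm 0.37 Fz 11.6 knob off pad centre mm -1.4 tool lead rad 0.034 z 0.0975 w 0.0241 gf 7.88 clk 34.1
```

>>> send_rows(steps=[-0.43,0,0.15,0,0])

```text
clock: 34.2
position: [0.4241, 0.3076, 0.0975]
ee_rot: [-0.005, 0.457, 0.89, -0.008]
contact_force: [-13.9, -10.9, 13.2]
width: 0.0242
gripper_force: 9.1
```

```bash
python3 -c "
from nav import *
lever('D')"
```

```text
D turned 1.296 T 0.887 | push 17.61 along arm 0.76 Fz 13.2 knob off pad centre mm -1.4 tool lead rad 0.033 z 0.0975 w 0.0242 gf 9.1 clk 34.2
```

Still holding at about 0.89 N m, so I'll ramp further to find the torque at which it breaks away.

>>> send_rows(steps=[-0.43,0,0.15,0,0])

```text
clock: 34.3
position: [0.4241, 0.3077, 0.0974]
ee_rot: [-0.005, 0.457, 0.89, -0.009]
contact_force: [-15.3, -12.4, 15.8]
width: 0.0239
gripper_force: 10.0
```

```bash
python3 -c "
from nav import *
lever('D')"
```

```text
D turned 1.301 T 0.99 | push 19.62 along arm 1.18 Fz 15.8 knob off pad centre mm -1.4 tool lead rad 0.028 z 0.0974 w 0.0239 gf 10.03 clk 34.3
```

>>> send_rows(steps=[-0.43,0,0.12,0,0])

```text
clock: 34.4
position: [0.4246, 0.3082, 0.0973]
ee_rot: [-0.006, 0.457, 0.89, -0.01]
contact_force: [-16.9, -12.0, 14.9]
width: 0.024
gripper_force: 10.2
```

```bash
python3 -c "
from nav import *
lever('D')"
```

```text
D turned 1.313 T 1.036 | push 20.74 along arm -0.1 Fz 14.9 knob off pad centre mm -1.6 tool lead rad 0.017 z 0.0973 w 0.024 gf 10.16 clk 34.4
```

>>> send_rows(steps=[-0.43,-0.01,0.2,0,1])

```text
clock: 34.5
position: [0.4257, 0.3091, 0.0973]
ee_rot: [-0.006, 0.465, 0.885, -0.01]
contact_force: [-16.6, -11.1, 15.5]
width: 0.0244
gripper_force: 10.4
```

```bash
python3 -c "
from nav import *
lever('D')"
```

```text
D turned 1.338 T 0.995 | push 19.93 along arm -0.27 Fz 15.5 knob off pad centre mm -1.7 tool lead rad 0.009 z 0.0973 w 0.0244 gf 10.44 clk 34.5
```

>>> send_rows(steps=[-0.43,0,-1.5,0,0,-0.43,0,0,0,0,-0.43,0,0,0,0,-0.43,0,0,-2.6,0,-0.43,0,0,-2.7,0,-0.43,0,0,0,0])

```text
clock: 35.1
position: [0.4267, 0.3086, 0.1549]
ee_rot: [0.003, 0.465, 0.885, 0.004]
contact_force: [0.6, 0.7, -0.5]
width: 0.0242
gripper_force: 0.0
```

```bash
python3 -c "
from nav import *
go('B',.775)"
```

```text
at [0.4267 0.3086 0.1549] psi 0.604 shift cm [-20.08  -6.56   0.49] turn deg -32.8 clock 35.1 w 0.0242 F [ 0.59  0.69 -0.52]
```

>>> send_rows(steps=[-0.43,0,0,-3,0,-0.43,0,0,-3,0,-0.43,0,0,0,0,-0.43,0,0,0,0,-0.43,0,0,0,0])

```text
clock: 35.6
position: [0.4225, 0.3062, 0.2099]
ee_rot: [-0.001, 0.465, 0.885, -0.001]
contact_force: [-0.4, -0.3, -0.0]
width: 0.0244
gripper_force: 0.0
```

```bash
python3 -c "
from rig import *
s=get_state();print(s['position'],s['contact_force']);print(sign_off())"
```

```text
[0.42251112 0.30622387 0.2099393 ] [-0.40738306 -0.3470356  -0.01934497]
the job is handed in; nothing more can be done
None
```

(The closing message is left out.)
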